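# Stack the collared pots on the banding wheel

### The arm

A 7-joint arm with a two-finger parallel gripper is mounted at the origin on the work surface. World frame = base frame: x ahead of the robot, y to its left, z up, the work surface at z = 0. Lengths are in m, angles in rad, forces in N, time in s.
With the tool pointing down it reaches from about 0.425 to 0.925 m from the base axis. Payload 6.8 kg.
Tool frame: the origin (TCP) lies midway between the tips of the shut fingers; the grasp point (between the pads) lies 19 mm behind it; z points along the fingers, y is the line along which they close (so a half turn about z gives the same grasp; the last joint's range is limited). The gripper opens to 88 mm and grips with 3 to 60 N. Pads are 20 mm wide; open, the fingers measure 115 mm over their backs; the gripper's body (75 mm by 178 mm) begins 61 mm behind the grasp point.
Start: joints at [-1.45, 0.477, 0.022, 1.555, -0.011, 1.109, -0.083], TCP at [0.153, 0.657, 0.223] pointing down, gripper open.
Joint ranges: [-2.96, 2.96], [-0.34, 2.1], [-1.41, 1.46], [0.24, 2.44], [-1.37, 4.51], [0.17, 1.92], [-2.96, 2.96]. Speed limits (rad/s): [2.39, 2.39, 3.14, 3.14, 3.14, 3.14, 3.14].

### API

Orientations are given as a 3x3 rotation matrix whose columns are the frame's x, y, z axes.
In Python, from rig import arm gives the robot as it stands.
- The arm moves only by the shell command python3 -m inch 'ROWS'. ROWS is JSON, a list of rows, each a list of 7 numbers: the turn, a rotation vector about the tool's x, y, z scaled (see below), then the shift along the tool's x, y, z scaled (see below), then the gripper command: -1 is fully open, 1 is shut, values between are in proportion. In form: [[ax, ay, az, tx, ty, tz, claw], ...]. A call has 1 to 10 rows; each row is the pose to reach, as a shift and turn from the pose commanded when the call began, along the tool's axes at that moment, turning the shorter way round; what a row does not reach only later rows make up. The controller multiplies each number of a shift by 20 cm and each number of a turn by 180 degrees. A row lasts 1/12 s, in which the tool goes at most 41.7 mm and 7.16 degrees, less where a joint would pass 70% of its speed; a pose out of reach is approached as far as the arm can. A call with a number of a shift or a turn outside -1 to 1 is refused whole. A call with a gripper value outside its range is refused whole. The fingers move at their own pace and stop on an object; the grip force is fixed at half the most. Time passes only in rows, so rows that repeat a pose let the fingers close. It gives the time, the measured TCP pose, the force, the opening and the grip force at its end, in the units of the state.
- arm.state(): the state, without advancing time (a new reading comes with each control period).
- arm.get_image(name): name is "side" or "top" or "wrist"; returns a dict with "color" (384x512x3 uint8, blue, green, red), "intrinsics" (3x3 intrinsics, pixels), "D" ([k1, k2, p1, p2, k3] as OpenCV has them; the pictures are not rectified), "position" and "rotation" of the camera in the world. Camera axes: x right, y up, looking along -z (the intrinsics and any distortion apply to the point x, -y, -z); pixel columns grow to the right and rows downward; lengths in m; the calibration is good to about 2 mm. A picture is of the moment at which its call begins. There is no depth.
- arm.sign_off(): hands the job in; it is judged then, once.
The state is a dict: "time": time; "joints": joint angles; "qd": joint speeds; "joint_torque": joint torques, N m; "position": TCP position; "eef_rot": TCP orientation; "contact_force": force on the tool from outside, world axes, zero at the start; "ft_torque": the same for the moment, N m; "finger_gap": finger opening in m; "grip_force": force on a finger pad.
Only numpy, scipy, OpenCV 4.12 (cv2) and the standard library are available. Lean on these libraries where they do the work, as an engineer would, in place of code of your own. Each camera call takes 0.05 s, during which the arm holds its last target. There are 200 camera calls.

### The job

Clear the bench by stacking the three matching collared pots: nest the two that stand on the table into the one on the banding wheel, one inside the other, in either order. Leave all three upright and fully seated in a single stack on the wheel.

Things in the scene. Friction and masses are not known exactly. Their poses are not given: they have to be found in the camera images.
- pot_base_mid (a point): White round ceramic pot on the banding wheel, open upward, 84 mm tall. Lower part a cone, 38 mm wide at the foot, 48 mm at 44 mm up. From there to the rim a straight collar, 68 mm wide outside, 60 mm inside, with a flat shoulder beneath. Loose; about 170 g. Point on the axis, half-way up (42 mm below the rim); z up the axis, yaw is meaningless.
- pot_a_mid (a point): White collared pot upright on the table, same as the one on the wheel, 84 mm tall, 68 mm across the collar. Point on the axis, half-way up (42 mm under the rim); z up the axis. Nested, its shoulder rests on the rim of the pot below, 40 mm higher than that pot, and only its collar shows: hold it by the upper half of the collar so the fingers stay clear of the pot below.
- pot_b_mid (a point): White collared pot upright on the table, same as the one on the wheel, 84 mm tall, 68 mm across the collar. Point on the axis, half-way up (42 mm under the rim); z up the axis. Nests and is held just as the other one.
- wheel_top (a point): Banding wheel: low round grey metal turntable on the table, 124 mm across, 22 mm high, fixed, does not turn. Point: centre of its top face. The plain white beaker without a collar, the mug, bowl and saucer are not part of the job.

How it is judged:
At the end, for the whole second after the job is handed in: The wheel's pot still stands on the wheel within 35 mm of its centre; one other pot is nested in it and the third in that one: each within 12 mm of the axis of the pot below and 34 to 48 mm higher (40 when seated); all upright within 0.15 rad (((horizontal distance between pot_a_mid and pot_base_mid below 0.012 m and z of pot_a_mid in the frame of pot_base_mid between 0.034 and 0.048 m and horizontal distance between pot_b_mid and pot_a_mid below 0.012 m and z of pot_b_mid in the frame of pot_a_mid between 0.034 and 0.048 m) or (horizontal distance between pot_b_mid and pot_base_mid below 0.012 m and z of pot_b_mid in the frame of pot_base_mid between 0.034 and 0.048 m and horizontal distance between pot_a_mid and pot_b_mid below 0.012 m and z of pot_a_mid in the frame of pot_b_mid between 0.034 and 0.048 m)) and horizontal distance between pot_base_mid and wheel_top below 0.035 m and z of pot_base_mid in the frame of wheel_top between 0.034 and 0.05 m and angle between each of pot_a_mid, pot_b_mid, pot_base_mid's own z axis and vertical below 0.15 rad); the robot touches nothing.
It also fails if it takes over 66 s, if anything falls off the work surface, if the arm or the gripper's body presses on something with over 40 N, if the wrist force passes 120 N, or if a joint passes its speed limit or range.

## Working session

There is one attempt and no reset: what is moved stays moved. The work goes in short steps, Python scripts to look and compute and a shell command to move; the robot and the scene stay as the last step left them, time stands still between calls to the robot, and variables do not carry over. Pictures are saved under pics/ and viewed, at most 10 in all, crops included, and the job is handed in when it is done.

```bash
mkdir -p pics; ls
cat > look.py <<'E'
import sys,cv2
from rig import arm
for n in sys.argv[2:]:
    d=arm.get_image(n); cv2.imwrite(f"pics/{sys.argv[1]}_{n}.png",d["color"])
    print(n,d["intrinsics"].tolist() if hasattr(d["intrinsics"],'tolist') else d["intrinsics"],d["D"],d["position"],d["rotation"])
s=arm.state(); print(s["time"],s["position"],s["eef_rot"],s["finger_gap"])
E
python3 look.py a side top wrist
```

```text
pics
side [[437.89044026963956, 0.0, 254.86400702989513], [0.0, 437.89044026963956, 190.30798648523987], [0.0, 0.0, 1.0]] [-0.01123986  0.          0.          0.          0.        ] [ 0.31151015 -0.72581764  0.69167031] [[ 0.95657609  0.18981066 -0.22121055]
 [-0.29141167  0.60600232 -0.74016243]
 [-0.00643662  0.77248501  0.63500037]]
top [[365.65691740758797, 0.0, 258.72535460537733], [0.0, 365.65691740758797, 197.39872495548425], [0.0, 0.0, 1.0]] [0.03430401 0.         0.         0.         0.        ] [0.37641126 0.01490758 1.10681256] [[-0.02697657  0.98697334 -0.15860607]
 [-0.99962604 -0.0259239   0.00870258]
 [ 0.00447753  0.15878152  0.98730359]]
wrist [[285.94296195558127, 0.0, 256.8511262000831], [0.0, 285.94296195558127, 193.72423585121837], [0.0, 0.0, 1.0]] [-0.00505034  0.          0.          0.          0.        ] [0.08100654 0.67363806 0.38295783] [[ 0.22901231 -0.93721893 -0.26300957]
 [ 0.97342113  0.21989443  0.06401366]
 [-0.00216047 -0.27067899  0.96266724]]
0.15 [0.15301186 0.65696789 0.22189889] [[-9.73938141e-01  2.26813689e-01 -2.17151719e-04]
 [ 2.26813768e-01  9.73937139e-01 -1.40171135e-03]
 [-1.06435199e-04 -1.41443315e-03 -9.99998994e-01]] 0.08779851597358275
```

View pics/a_top.png

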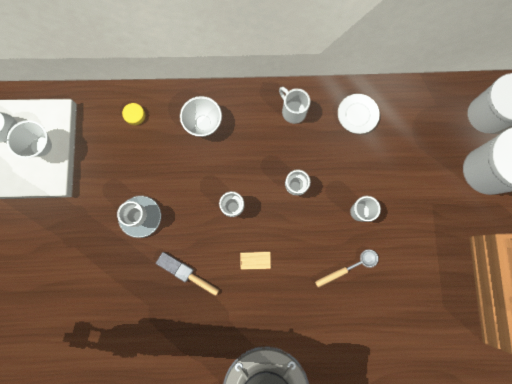

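View pics/a_side.png

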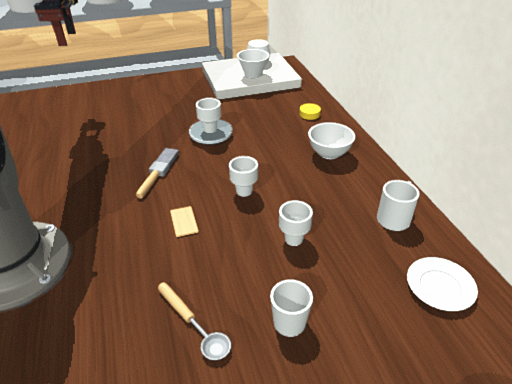

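The top view shows the wheel pot at about (131,213) and the table pots at (232,204) and (297,182). The plain beaker is at (366,209). In the side view the pots are at (208,108), (243,175) and (295,222). I'll fit the far rim arcs, cast onto the rim plane, in both views.

```bash
cat > meas.py <<'E'
import cv2,numpy as np
from rig import arm
from scipy.optimize import least_squares
def cast(d,px,z):
    K=np.array(d["intrinsics"]);u=cv2.undistortPoints(np.float64(px).reshape(-1,1,2),K,np.array(d["D"])).reshape(-1,2)
    r=np.c_[u[:,0],-u[:,1],-np.ones(len(u))]@np.array(d["rotation"]).T
    c=np.array(d["position"]);return c+r*((z-c[2])/r[:,2])[:,None]
def rim(d,seed,z,thr,R=.034,win=30):
    im=d["color"];hsv=cv2.cvtColor(im,cv2.COLOR_BGR2HSV)
    m=((hsv[...,2]>thr)&(hsv[...,1]<60)).astype(np.uint8)
    x,y=seed;w=np.zeros_like(m);w[max(0,y-win):y+win,max(0,x-win):x+win]=1;m*=w
    cs,_=cv2.findContours(m,cv2.RETR_EXTERNAL,cv2.CHAIN_APPROX_NONE)
    c=max(cs,key=cv2.contourArea).reshape(-1,2)
    P=cast(d,c,z)[:,:2];cam=np.array(d["position"])[:2]
    ctr=cast(d,[seed],z)[0,:2]
    for _ in range(6):
        u=(ctr-cam)/np.linalg.norm(ctr-cam);f=P[(P-ctr)@u>.005]
        s=least_squares(lambda q:np.hypot(*(f-q[:2]).T)-q[2],[*ctr,R],loss='soft_l1',f_scale=.001)
        ctr=s.x[:2]
    return s.x.round(4),len(f),np.abs(s.fun).mean().round(5)
if __name__=="__main__":
    t=arm.get_image("top");s=arm.get_image("side")
    for n,a,b,z,th in [("base",(131,211),(208,106),.106,(150,150)),("A",(232,204),(243,168),.084,(120,120)),("B",(297,182),(295,214),.084,(120,120))]:
        for k in (0,25): print(n,rim(t,a,z,th[0]+k,win=18),rim(s,b,z,th[1]+k,win=28))
    hsv=cv2.cvtColor(t["color"],cv2.COLOR_BGR2HSV);print(hsv[228:236:3,135:160:5].tolist())
    print(cast(t,[(140,217)],.022),cast(s,[(211,131)],.022))
E
python3 meas.py
```

```text
base (array([0.4984, 0.3449, 0.0491]), 50, np.float64(0.00185)) (array([0.5683, 0.4649, 0.0459]), 35, np.float64(0.00455))
base (array([0.4982, 0.3546, 0.0403]), 39, np.float64(0.00139)) (array([0.5016, 0.3587, 0.0344]), 25, np.float64(0.00105))
A (array([0.5263, 0.0845, 0.0345]), 32, np.float64(0.0006)) (array([0.525 , 0.0838, 0.0343]), 32, np.float64(0.00075))
A (array([0.5262, 0.0844, 0.0345]), 31, np.float64(0.00062)) (array([0.525 , 0.0838, 0.0343]), 32, np.float64(0.00075))
B (array([ 0.5853, -0.1064,  0.0341]), 31, np.float64(0.00077)) (array([ 0.5838, -0.1067,  0.0343]), 37, np.float64(0.0007))
B (array([ 0.5862, -0.1064,  0.033 ]), 29, np.float64(0.00064)) (array([ 0.5837, -0.1067,  0.0342]), 37, np.float64(0.00072))
[[[90, 19, 186], [94, 19, 187], [90, 19, 186], [88, 20, 181], [88, 16, 193]], [[92, 18, 187], [92, 20, 187], [90, 18, 188], [88, 19, 188], [11, 92, 80]], [[90, 19, 187], [90, 19, 188], [90, 16, 194], [24, 11, 119], [12, 125, 86]]]
[[0.50109754 0.35872345 0.022     ]] [[0.50250692 0.35065092 0.022     ]]
```

```bash
cat > go.py <<'E'
import sys,numpy as np
from rig import arm
s=arm.state();t=np.array(list(map(float,sys.argv[1:4])))
print(s["time"],np.round(s["position"],4),"shift",np.round(np.array(s["eef_rot"]).T@(t-s["position"])/.2,4),"gap",s["finger_gap"],s["grip_force"],np.round(s["contact_force"],1),np.round(s["joints"],2))
E
python3 -m inch '[[0,0,0,-0.82,-0.79,0,-1],[0,0,0,-0.82,-0.79,0,-1],[0,0,0,-0.82,-0.79,0,-1],[0,0,0,-0.82,-0.79,0,-1],[0,0,0,-0.82,-0.79,0,-1],[0,0,0,-0.82,-0.79,0,-1],[0,0,0,-0.82,-0.79,0,-1]]'
python3 -m inch '[[0,0,0,-0.82,-0.79,0,-1],[0,0,0,-0.82,-0.79,0,-1],[0,0,0,-0.82,-0.79,0,-1],[0,0,0,-0.82,-0.79,0,-1],[0,0,0,-0.82,-0.79,0,-1],[0,0,0,-0.82,-0.79,0,-1],[0,0,0,-0.82,-0.79,0,-1],[0,0,0,-0.82,-0.79,0,-1]]'
python3 go.py 0.5255 0.084 0.222
```

```text
time: 0.83
position: [0.281, 0.4614, 0.2229]
eef_rot: [[-0.972, 0.234, 0.001], [0.234, 0.972, -0.002], [-0.002, -0.001, -1.0]]
contact_force: [-0.1, -0.4, -0.2]
finger_gap: 0.0883
grip_force: 0.0
time: 1.5
position: [0.4012, 0.2753, 0.2228]
eef_rot: [[-0.974, 0.229, 0.0], [0.229, 0.974, 0.001], [-0.0, 0.001, -1.0]]
contact_force: [-0.2, -0.0, -0.8]
finger_gap: 0.0876
grip_force: 0.0
1.5 [0.4012 0.2753 0.2228] shift [-0.8237 -0.7891  0.0035] gap 0.08763352045043674 0.0 [-0.2 -0.  -0.8] [-0.91  0.16  0.21  2.01 -0.04  0.98  0.65]
```

```bash
python3 -m inch '[[0,0,0,-0.824,-0.789,0,-1],[0,0,0,-0.824,-0.789,0,-1],[0,0,0,-0.824,-0.789,0,-1],[0,0,0,-0.824,-0.789,0,-1],[0,0,0,-0.824,-0.789,0,-1],[0,0,0,-0.824,-0.789,0,-1],[0,0,0,-0.824,-0.789,0,-1],[0,0,0,-0.824,-0.789,0,-1]]' >/dev/null
python3 go.py 0.5255 0.084 0.053
python3 - <<'E'
import cv2,numpy as np
from rig import arm
from meas import *
s=arm.get_image("side");t=arm.get_image("top");w=arm.get_image("wrist")
for k in (170,180,190,200,210): print(k,rim(s,(208,106),.106,k,win=20),rim(t,(131,211),.106,k,win=16))
a=cv2.resize(s["color"][80:160,160:260],None,fx=4,fy=4);b=cv2.resize(t["color"][180:260,90:190],None,fx=4,fy=4)
cv2.imwrite("pics/b.png",np.vstack([np.hstack([a,b])]));cv2.imwrite("pics/bw.png",w["color"])
E
```

```text
2.1667 [0.5258 0.0856 0.2224] shift [-6.000e-04 -8.200e-03  8.469e-01] gap 0.08779376647016189 0.0 [-1.1  0.9 -0.7] [-0.58  0.25  0.36  1.92 -0.1   1.    1.17]
170 (array([0.5016, 0.3587, 0.0344]), 25, np.float64(0.00105)) (array([0.5   , 0.3509, 0.0427]), 53, np.float64(0.00224))
180 (array([0.5013, 0.3592, 0.0339]), 25, np.float64(0.00105)) (array([0.5021, 0.3591, 0.0352]), 33, np.float64(0.00071))
190 (array([0.5011, 0.3592, 0.0338]), 25, np.float64(0.00097)) (array([0.5026, 0.3602, 0.0341]), 32, np.float64(0.00063))
200 (array([0.5008, 0.3593, 0.0334]), 26, np.float64(0.00104)) (array([0.5025, 0.3588, 0.0343]), 34, np.float64(0.00068))
210 (array([0.5012, 0.361 , 0.0313]), 36, np.float64(0.00215)) (array([0.5025, 0.3599, 0.0325]), 57, np.float64(0.00103))
```

View pics/b.png

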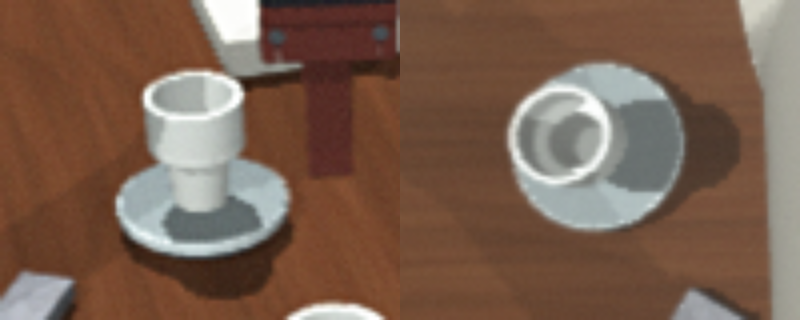

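View pics/bw.png

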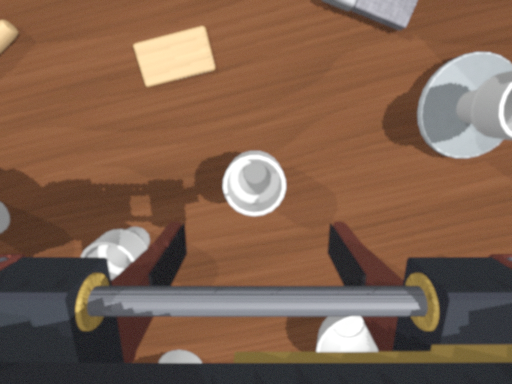

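The crop shows the wheel pot standing near the wheel centre, with its rim at about (0.502, 0.359) in both views. The wrist view has pot A straight ahead at (255,183), between the open fingers. I'll check A's rim in the wrist view and then descend.

```bash
python3 -c "
from meas import *
w=arm.get_image('wrist')
for k in (150,180,200): print(rim(w,(255,183),.084,k,win=40))"
python3 -m inch '[[0,0,0,-0.001,-0.008,0.2,-1],[0,0,0,-0.001,-0.008,0.4,-1],[0,0,0,-0.001,-0.008,0.5,-1],[0,0,0,-0.001,-0.008,0.6,-1],[0,0,0,-0.001,-0.008,0.6,-1]]'; python3 go.py 0.5255 0.084 0.053
```

```text
(array([0.5256, 0.0834, 0.0342]), 78, np.float64(0.00029))
(array([0.5263, 0.0831, 0.0334]), 76, np.float64(0.00034))
(array([0.526 , 0.0833, 0.033 ]), 76, np.float64(0.00029))
time: 2.78
position: [0.5222, 0.0838, 0.0992]
eef_rot: [[-0.975, 0.224, -0.006], [0.224, 0.975, -0.001], [0.006, -0.003, -1.0]]
contact_force: [-1.4, -0.0, -0.3]
finger_gap: 0.0877
grip_force: 0.0
2.7833 [0.5222 0.0838 0.0992] shift [-0.0171  0.0053  0.2309] gap 0.08765090716371783 0.0 [-1.4 -0.  -0.3] [-0.53  0.41  0.32  2.03 -0.19  0.74  1.25]
```

```bash
python3 -m inch '[[0,0,0,0,0,0.08,-1],[0,0,0,0,0,0.16,-1],[0,0,0,0,0,0.235,-1],[0,0,0,0,0,0.235,-1],[0,0,0,0,0,0.235,-1],[0,0,0,0,0,0.235,-1]]'; python3 go.py 0.5257 0.0837 0.053
```

```text
time: 3.28
position: [0.5262, 0.0833, 0.057]
eef_rot: [[-0.974, 0.226, 0.002], [0.226, 0.974, 0.001], [-0.001, 0.001, -1.0]]
contact_force: [-0.2, 0.2, 1.3]
finger_gap: 0.0879
grip_force: 0.0
3.2833 [0.5262 0.0833 0.057 ] shift [0.0028 0.0013 0.0201] gap 0.08787233221493752 0.0 [-0.2  0.2  1.3] [-0.51  0.48  0.29  2.04 -0.23  0.64  1.28]
```

```bash
python3 -m inch '[[0,0,0,0,0,0.015,-1],[0,0,0,0,0,0.015,-1],[0,0,0,0,0,0.015,1],[0,0,0,0,0,0.015,1],[0,0,0,0,0,0.015,1],[0,0,0,0,0,0.015,1],[0,0,0,0,0,0.015,1],[0,0,0,0,0,0.015,1],[0,0,0,0,0,0.015,1],[0,0,0,0,0,0.015,1]]'; python3 -m inch '[[0,0,0,0,0,0,1],[0,0,0,0,0,0,1],[0,0,0,0,0,0,1],[0,0,0,0,0,0,1]]'
```

```text
time: 4.12
position: [0.5256, 0.0827, 0.0528]
eef_rot: [[-0.974, 0.227, 0.0], [0.227, 0.974, 0.0], [-0.0, 0.0, -1.0]]
contact_force: [0.1, 0.0, 2.2]
finger_gap: 0.0674
grip_force: 30.0
time: 4.45
position: [0.5257, 0.0827, 0.0528]
eef_rot: [[-0.974, 0.227, 0.0], [0.227, 0.974, 0.0], [-0.0, 0.0, -1.0]]
contact_force: [0.5, 0.4, 4.3]
finger_gap: 0.0678
grip_force: 30.0
```

```bash
python3 -m inch '[[0,0,0,0,0,-0.05,1],[0,0,0,0,0,-0.15,1],[0,0,0,0,0,-0.3,1],[0,0,0,0,0,-0.45,1],[0,0,0,0,0,-0.6,1],[0,0,0,0,0,-0.75,1],[0,0,0,0,0,-0.83,1],[0,0,0,0,0,-0.85,1],[0,0,0,0,0,-0.85,1]]'; 
python3 -m inch '[[0,0,0,0.02,0.05,0,1],[0,0,0,0.05,0.16,0,1],[0,0,0,0.1,0.3,0,1],[0,0,0,0.14,0.43,0,1],[0,0,0,0.19,0.56,0,1],[0,0,0,0.21,0.64,0,1],[0,0,0,0.22,0.67,0,1],[0,0,0,0.22,0.67,0,1]]'; python3 go.py 0.502 0.3592 0.222
```

```text
time: 5.2
position: [0.5255, 0.0825, 0.2235]
eef_rot: [[-0.974, 0.227, 0.001], [0.227, 0.974, 0.001], [-0.001, 0.001, -1.0]]
contact_force: [0.9, 0.2, -2.4]
finger_gap: 0.067
grip_force: 30.0
time: 5.87
position: [0.5114, 0.2249, 0.2208]
eef_rot: [[-0.975, 0.223, -0.003], [0.223, 0.975, -0.001], [0.003, -0.002, -1.0]]
contact_force: [-0.4, 0.1, -2.9]
finger_gap: 0.0674
grip_force: 30.0
5.8667 [0.5114 0.2249 0.2208] shift [ 0.1958  0.6439 -0.007 ] gap 0.06742179079930886 29.96597441844642 [-0.4  0.1 -2.9] [-0.77  0.29  0.3   1.85 -0.1   1.01  0.92]
```

```bash
python3 -m inch '[[0,0,0,0.02,0.05,0,1],[0,0,0,0.05,0.16,0,1],[0,0,0,0.09,0.3,0,1],[0,0,0,0.13,0.43,0,1],[0,0,0,0.17,0.54,0,1],[0,0,0,0.19,0.61,0,1],[0,0,0,0.196,0.645,0,1],[0,0,0,0.196,0.645,0,1],[0,0,0,0.196,0.645,0,1],[0,0,0,0.196,0.645,0,1]]'; python3 go.py 0.502 0.3592 0.222
python3 - <<'E'
from meas import *
s=arm.get_image("side");t=arm.get_image("top")
for k in (180,195): print(rim(s,(208,106),.106,k,win=20))
a=cv2.resize(s["color"][30:170,130:290],None,fx=2.5,fy=2.5);b=cv2.resize(t["color"][150:290,70:230],None,fx=2.5,fy=2.5)
cv2.imwrite("pics/c.png",np.hstack([a,b]))
E
```

```text
time: 6.7
position: [0.5048, 0.3553, 0.2226]
eef_rot: [[-0.973, 0.23, 0.0], [0.23, 0.973, -0.001], [-0.0, -0.001, -1.0]]
contact_force: [-0.3, -0.2, -2.1]
finger_gap: 0.0675
grip_force: 30.0
6.7 [0.5048 0.3553 0.2226] shift [0.0181 0.0157 0.003 ] gap 0.0675191653790692 29.965811111032963 [-0.3 -0.2 -2.1] [-0.91  0.39  0.26  1.71 -0.11  1.05  0.72]
(array([0.5013, 0.3587, 0.0342]), 25, np.float64(0.00097))
(array([0.5009, 0.3591, 0.0338]), 25, np.float64(0.00098))
```

View pics/c.png

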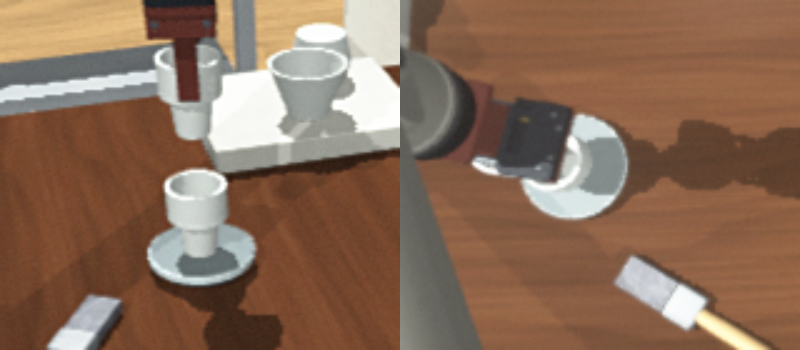

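The held pot hangs level above the wheel pot, and the wheel pot hasn't moved. I'll centre it, then lower to just above the seat.

```bash
python3 -m inch '[[0,0,0,0.017,0.016,0,1],[0,0,0,0.017,0.016,0,1],[0,0,0,0.017,0.016,0.05,1],[0,0,0,0.017,0.016,0.1,1],[0,0,0,0.017,0.016,0.15,1],[0,0,0,0.017,0.016,0.2,1],[0,0,0,0.017,0.016,0.25,1],[0,0,0,0.017,0.016,0.25,1],[0,0,0,0.017,0.016,0.25,1]]'; python3 go.py 0.5015 0.359 0.115
```

```text
time: 7.55
position: [0.5011, 0.3611, 0.1716]
eef_rot: [[-0.974, 0.227, -0.001], [0.227, 0.974, -0.001], [0.001, -0.002, -1.0]]
contact_force: [-0.3, 0.4, -2.1]
finger_gap: 0.0675
grip_force: 30.0
7.55 [0.5011 0.3611 0.1716] shift [-0.0049 -0.0094  0.2831] gap 0.06750000734342386 29.966032477095723 [-0.3  0.4 -2.1] [-0.91  0.44  0.25  1.76 -0.13  0.96  0.73]
```

```bash
python3 -m inch '[[0,0,0,-0.005,-0.01,0,1],[0,0,0,-0.005,-0.01,0.04,1],[0,0,0,-0.005,-0.01,0.08,1],[0,0,0,-0.005,-0.01,0.12,1],[0,0,0,-0.005,-0.01,0.16,1],[0,0,0,-0.005,-0.01,0.2,1],[0,0,0,-0.005,-0.01,0.23,1],[0,0,0,-0.005,-0.01,0.26,1],[0,0,0,-0.005,-0.01,0.26,1],[0,0,0,-0.005,-0.01,0.26,1]]'; python3 go.py 0.5015 0.359 0.115
```

```text
time: 8.38
position: [0.5019, 0.3592, 0.1203]
eef_rot: [[-0.974, 0.227, -0.0], [0.227, 0.974, -0.0], [0.0, -0.001, -1.0]]
contact_force: [-0.7, -0.4, -1.7]
finger_gap: 0.0672
grip_force: 30.0
8.3833 [0.5019 0.3592 0.1203] shift [ 0.0018 -0.0013  0.0265] gap 0.0672466688616501 29.965821085497737 [-0.7 -0.4 -1.7] [-0.9   0.5   0.23  1.8  -0.15  0.86  0.75]
```

```bash
python3 -m inch '[[0,0,0,0.001,-0.001,0.01,1],[0,0,0,0.001,-0.001,0.015,1],[0,0,0,0.001,-0.001,0.02,1],[0,0,0,0.001,-0.001,0.022,1],[0,0,0,0.001,-0.001,0.024,1],[0,0,0,0.001,-0.001,0.024,1],[0,0,0,0.001,-0.001,0.024,1]]'; python3 go.py 0.5015 0.359 0.115
```

```text
time: 8.97
position: [0.5024, 0.3592, 0.1171]
eef_rot: [[-0.974, 0.227, 0.001], [0.227, 0.974, 0.001], [-0.001, 0.001, -1.0]]
contact_force: [-2.2, -2.3, 7.1]
finger_gap: 0.0676
grip_force: 30.0
8.9667 [0.5024 0.3592 0.1171] shift [ 0.004  -0.0021  0.0107] gap 0.0676431685202269 29.98630109243095 [-2.2 -2.3  7.1] [-0.89  0.5   0.23  1.8  -0.15  0.85  0.75]
```

```bash
python3 -m inch '[[0,0,0,0,0,0,-0.6],[0,0,0,0,0,0,-0.7],[0,0,0,0,0,0,-0.8],[0,0,0,0,0,0,-0.9],[0,0,0,0,0,0,-1],[0,0,0,0,0,0,-1],[0,0,0,0,0,0,-1],[0,0,0,0,0,0,-1]]'; python3 go.py 0.5015 0.359 0.115; python3 -c "
from meas import *
s=arm.get_image('side');t=arm.get_image('top')
a=cv2.resize(s['color'][50:150,150:260],None,fx=5,fy=5);cv2.imwrite('pics/d.png',a)"
```

```text
time: 9.63
position: [0.5017, 0.3592, 0.1158]
eef_rot: [[-0.974, 0.227, -0.0], [0.227, 0.974, -0.0], [0.0, -0.0, -1.0]]
contact_force: [-0.2, 0.3, 0.2]
finger_gap: 0.088
grip_force: 0.0
9.6333 [0.5017 0.3592 0.1158] shift [ 0.0008 -0.0011  0.004 ] gap 0.08799302978754431 0.0 [-0.2  0.3  0.2] [-0.89  0.51  0.23  1.81 -0.15  0.85  0.75]
```

View pics/d.png

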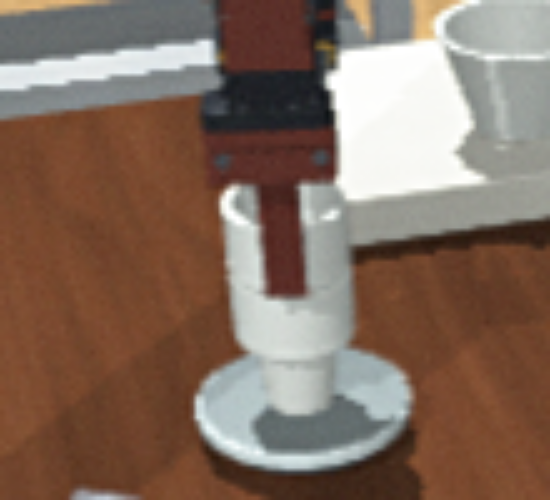

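The pot is nested flush with the one below. I'll retreat upward and measure the rims.

```bash
python3 -m inch '[[0,0,0,0,0,-0.05,-1],[0,0,0,0,0,-0.15,-1],[0,0,0,0,0,-0.3,-1],[0,0,0,0,0,-0.45,-1],[0,0,0,0,0,-0.53,-1],[0,0,0,0,0,-0.53,-1],[0,0,0,0,0,-0.53,-1]]' >/dev/null
python3 -m inch '[[0,0,0,-0.2,-0.2,0,-1],[0,0,0,-0.4,-0.4,0,-1],[0,0,0,-0.5,-0.6,0,-1],[0,0,0,-0.6,-0.8,0,-1],[0,0,0,-0.6,-1,0,-1],[0,0,0,-0.6,-1,0,-1],[0,0,0,-0.6,-1,0,-1]]'
python3 go.py 0.5845 -0.1065 0.222
python3 - <<'E'
from meas import *
s=arm.get_image("side");t=arm.get_image("top")
for k in (180,190,200):
  print(rim(s,(203,92),.146,k,win=16),rim(t,(127,211),.146,k,win=18))
print(rim(s,(295,214),.084,130,win=28),rim(t,(297,182),.084,130,win=18))
a=cv2.resize(s["color"][50:150,150:260],None,fx=3.6,fy=3.6);b=cv2.resize(t["color"][160:260,80:190],None,fx=3.6,fy=3.6)
cv2.imwrite("pics/e.png",np.hstack([a,b]))
E
```

```text
time: 10.9
position: [0.5729, 0.1277, 0.2208]
eef_rot: [[-0.971, 0.237, -0.002], [0.237, 0.971, -0.005], [0.001, -0.005, -1.0]]
contact_force: [0.3, 0.4, -0.1]
finger_gap: 0.0878
grip_force: 0.0
10.9 [0.5729 0.1277 0.2208] shift [-3.3440e-01 -1.1236e+00 -1.0000e-03] gap 0.08782222979033451 0.0 [ 0.3  0.4 -0.1] [-0.59  0.35  0.34  1.79 -0.13  1.03  1.12]
(array([-9.310722e+02,  4.668434e+02,  3.400000e-02]), 0, np.float64(nan)) (array([0.5028, 0.3604, 0.0333]), 33, np.float64(0.00066))
(array([ 1.2702691e+03, -1.4062734e+03,  3.4000000e-02]), 0, np.float64(nan)) (array([0.5033, 0.3605, 0.0328]), 32, np.float64(0.00053))
(array([ 4.931457e+02, -5.864310e+02,  3.400000e-02]), 0, np.float64(nan)) (array([0.5029, 0.3602, 0.0329]), 31, np.float64(0.00048))
(array([ 0.5834, -0.1086,  0.0345]), 36, np.float64(0.00073)) (array([ 0.5859, -0.1061,  0.0328]), 29, np.float64(0.00085))meas.py:20: RuntimeWarning: Mean of empty slice.
  return s.x.round(4),len(f),np.abs(s.fun).mean().round(5)
  ret = ret.dtype.type(ret / rcount)
```

View pics/e.png

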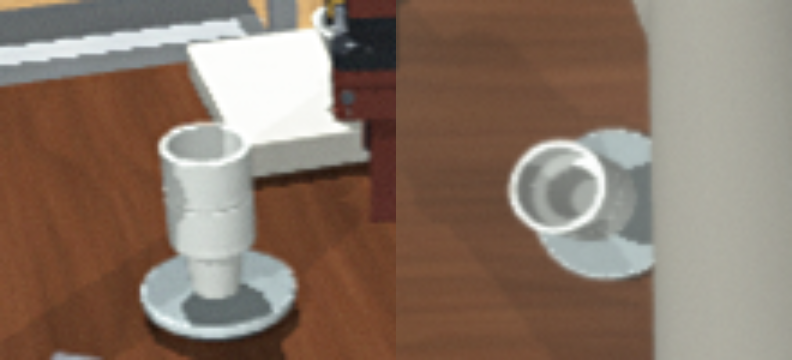

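The two-pot stack is upright and flush, with its rim near (0.503, 0.360). Next is pot B.

```bash
python3 -m inch '[[0,0,0,-0.05,-0.2,0,-1],[0,0,0,-0.1,-0.4,0,-1],[0,0,0,-0.16,-0.56,0,-1],[0,0,0,-0.16,-0.56,0,-1],[0,0,0,-0.16,-0.56,0,-1]]' >/dev/null
python3 -m inch '[[0,0,0,-0.05,-0.2,0,-1],[0,0,0,-0.1,-0.4,0,-1],[0,0,0,-0.16,-0.56,0,-1],[0,0,0,-0.16,-0.56,0,-1],[0,0,0,-0.16,-0.56,0,-1],[0,0,0,-0.16,-0.56,0,-1],[0,0,0,-0.16,-0.56,0,-1]]'
python3 go.py 0.5845 -0.107 0.222
python3 -c "
from meas import *
w=arm.get_image('wrist')
for k in (150,180,200): print(rim(w,(255,183),.084,k,win=50))"
```

```text
time: 12.0
position: [0.5851, -0.0919, 0.2213]
eef_rot: [[-0.975, 0.222, -0.001], [0.222, 0.975, 0.001], [0.001, 0.001, -1.0]]
contact_force: [-0.1, -1.0, 0.6]
finger_gap: 0.0878
grip_force: 0.0
12.0 [ 0.5851 -0.0919  0.2213] shift [-0.0137 -0.0741 -0.0037] gap 0.08780140952689326 0.0 [-0.1 -1.   0.6] [-0.27  0.36  0.41  1.78 -0.17  1.03  1.55]
(array([ 0.5842, -0.1071,  0.0343]), 78, np.float64(0.0003))
(array([ 0.5846, -0.1072,  0.0334]), 77, np.float64(0.00039))
(array([ 0.5812, -0.1067,  0.0317]), 186, np.float64(0.00408))
```

```bash
python3 -m inch '[[0,0,0,-0.014,-0.074,0,-1],[0,0,0,-0.014,-0.074,0,-1],[0,0,0,-0.014,-0.074,0.15,-1],[0,0,0,-0.014,-0.074,0.3,-1],[0,0,0,-0.014,-0.074,0.45,-1],[0,0,0,-0.014,-0.074,0.55,-1],[0,0,0,-0.014,-0.074,0.6,-1],[0,0,0,-0.014,-0.074,0.6,-1],[0,0,0,-0.014,-0.074,0.6,-1],[0,0,0,-0.014,-0.074,0.6,-1]]';  python3 go.py 0.5845 -0.107 0.053
```

```text
time: 12.88
position: [0.5853, -0.1104, 0.1033]
eef_rot: [[-0.974, 0.227, 0.002], [0.227, 0.974, -0.0], [-0.002, 0.0, -1.0]]
contact_force: [0.3, 0.3, 0.8]
finger_gap: 0.0876
grip_force: 0.0
12.8833 [ 0.5853 -0.1104  0.1033] shift [0.0084 0.0154 0.2516] gap 0.08757593626298736 0.0 [0.3 0.3 0.8] [-0.2   0.51  0.37  1.88 -0.24  0.8   1.64]
```

```bash
python3 -m inch '[[0,0,0,0.006,0.016,0,-1],[0,0,0,0.006,0.016,0.05,-1],[0,0,0,0.006,0.016,0.12,-1],[0,0,0,0.006,0.016,0.19,-1],[0,0,0,0.006,0.016,0.25,-1],[0,0,0,0.006,0.016,0.25,-1],[0,0,0,0.006,0.016,0.25,-1],[0,0,0,0.006,0.016,0.25,-1]]';  python3 go.py 0.5845 -0.107 0.053
```

```text
time: 13.55
position: [0.5841, -0.1073, 0.0523]
eef_rot: [[-0.974, 0.227, 0.001], [0.227, 0.974, -0.0], [-0.001, 0.0, -1.0]]
contact_force: [-0.2, -1.3, 0.5]
finger_gap: 0.0875
grip_force: 0.0
13.55 [ 0.5841 -0.1073  0.0523] shift [-0.0016  0.0021 -0.0035] gap 0.08752070384753599 0.0 [-0.2 -1.3  0.5] [-0.18  0.58  0.34  1.9  -0.28  0.71  1.67]
```

```bash
python3 -m inch '[[0,0,0,0,0,0,1],[0,0,0,0,0,0,1],[0,0,0,0,0,0,1],[0,0,0,0,0,0,1],[0,0,0,0,0,0,1],[0,0,0,0,0,0,1],[0,0,0,0,0,0,1],[0,0,0,0,0,0,1],[0,0,0,0,0,0,1],[0,0,0,0,0,0,1]]'
```

```text
time: 14.38
position: [0.5841, -0.1071, 0.0523]
eef_rot: [[-0.974, 0.227, 0.001], [0.227, 0.974, 0.0], [-0.001, 0.0, -1.0]]
contact_force: [-1.2, 1.0, 6.1]
finger_gap: 0.0682
grip_force: 30.0
```

```bash
python3 -m inch '[[0,0,0,0,0,-0.05,1],[0,0,0,0,0,-0.15,1],[0,0,0,0,0,-0.3,1],[0,0,0,0,0,-0.45,1],[0,0,0,0,0,-0.6,1],[0,0,0,0,0,-0.75,1],[0,0,0,0,0,-0.86,1],[0,0,0,0,0,-0.9,1],[0,0,0,0,0,-0.9,1]]'; 
python3 -m inch '[[0,0,0,0.02,0.05,0,1],[0,0,0,0.06,0.16,0,1],[0,0,0,0.12,0.3,0,1],[0,0,0,0.19,0.45,0,1],[0,0,0,0.25,0.6,0,1],[0,0,0,0.3,0.72,0,1],[0,0,0,0.3,0.72,0,1]]'
python3 -m inch '[[0,0,0,0.02,0.05,0,1],[0,0,0,0.06,0.16,0,1],[0,0,0,0.12,0.3,0,1],[0,0,0,0.19,0.45,0,1],[0,0,0,0.25,0.6,0,1],[0,0,0,0.3,0.72,0,1],[0,0,0,0.3,0.72,0,1],[0,0,0,0.3,0.72,0,1]]'; python3 go.py 0.5025 0.36 0.231
```

```text
time: 15.13
position: [0.5845, -0.1074, 0.2338]
eef_rot: [[-0.974, 0.227, 0.003], [0.227, 0.974, 0.0], [-0.003, 0.001, -1.0]]
contact_force: [-0.7, -0.7, -1.4]
finger_gap: 0.0685
grip_force: 30.0
time: 15.72
position: [0.5552, 0.0546, 0.2291]
eef_rot: [[-0.976, 0.218, -0.005], [0.218, 0.976, 0.002], [0.006, 0.001, -1.0]]
contact_force: [0.3, 0.6, -1.7]
finger_gap: 0.0686
grip_force: 30.0
time: 16.38
position: [0.5309, 0.2018, 0.2304]
eef_rot: [[-0.975, 0.224, -0.002], [0.224, 0.975, -0.001], [0.002, -0.002, -1.0]]
contact_force: [-0.5, -1.1, -1.2]
finger_gap: 0.0688
grip_force: 30.0
16.3833 [0.5309 0.2018 0.2304] shift [ 0.3161  0.7391 -0.0038] gap 0.06877764994317524 29.997552973218262 [-0.5 -1.1 -1.2] [-0.71  0.3   0.3   1.82 -0.1   1.04  0.97]
```

```bash
python3 -m inch '[[0,0,0,0.02,0.05,0,1],[0,0,0,0.06,0.16,0,1],[0,0,0,0.12,0.3,0,1],[0,0,0,0.19,0.45,0,1],[0,0,0,0.25,0.6,0,1],[0,0,0,0.3,0.7,0,1],[0,0,0,0.315,0.74,0,1],[0,0,0,0.315,0.74,0,1],[0,0,0,0.315,0.74,0,1]]'; python3 -m inch '[[0,0,0,0,0,0,1],[0,0,0,0,0,0,1],[0,0,0,0,0,0,1],[0,0,0,0,0,0,1]]'>/dev/null; python3 go.py 0.5025 0.36 0.155
```

```text
time: 17.13
position: [0.5051, 0.3571, 0.2314]
eef_rot: [[-0.974, 0.229, -0.0], [0.229, 0.974, -0.002], [-0.0, -0.002, -1.0]]
contact_force: [0.1, -0.8, -1.8]
finger_gap: 0.0687
grip_force: 30.0
17.4667 [0.5049 0.3579 0.232 ] shift [0.0141 0.0077 0.3852] gap 0.06873751197047356 29.99765183776617 [ 0.4 -0.1 -1.2] [-0.9   0.38  0.24  1.7  -0.1   1.07  0.71]
```

```bash
python3 -m inch '[[0,0,0,0.014,0.008,0,1],[0,0,0,0.014,0.008,0.02,1],[0,0,0,0.014,0.008,0.06,1],[0,0,0,0.014,0.008,0.11,1],[0,0,0,0.014,0.008,0.16,1],[0,0,0,0.014,0.008,0.2,1],[0,0,0,0.014,0.008,0.24,1],[0,0,0,0.014,0.008,0.26,1],[0,0,0,0.014,0.008,0.26,1],[0,0,0,0.014,0.008,0.26,1]]'; python3 go.py 0.5025 0.36 0.155
```

```text
time: 18.3
position: [0.502, 0.3611, 0.1796]
eef_rot: [[-0.974, 0.227, -0.0], [0.227, 0.974, -0.0], [0.0, -0.0, -1.0]]
contact_force: [0.4, 0.4, -1.0]
finger_gap: 0.0683
grip_force: 30.0
18.3 [0.502  0.3611 0.1796] shift [-0.0037 -0.005   0.1232] gap 0.0682762909573056 29.99785692896694 [ 0.4  0.4 -1. ] [-0.9   0.43  0.23  1.75 -0.12  0.97  0.72]
```

```bash
python3 -m inch '[[0,0,0,-0.003,-0.005,0.02,1],[0,0,0,-0.003,-0.005,0.04,1],[0,0,0,-0.003,-0.005,0.06,1],[0,0,0,-0.003,-0.005,0.08,1],[0,0,0,-0.003,-0.005,0.095,1],[0,0,0,-0.003,-0.005,0.1,1],[0,0,0,-0.003,-0.005,0.1,1],[0,0,0,-0.003,-0.005,0.1,1]]'; python3 go.py 0.5025 0.36 0.155
```

```text
time: 18.97
position: [0.5022, 0.3598, 0.1596]
eef_rot: [[-0.974, 0.227, -0.0], [0.227, 0.974, -0.0], [0.0, -0.001, -1.0]]
contact_force: [0.3, 0.2, -2.5]
finger_gap: 0.0683
grip_force: 30.0
18.9667 [0.5022 0.3598 0.1596] shift [-0.0012  0.0012  0.023 ] gap 0.06826952263329451 29.996676491573453 [ 0.3  0.2 -2.5] [-0.89  0.45  0.23  1.77 -0.12  0.93  0.73]
```

```bash
python3 -m inch '[[0,0,0,-0.001,0,0.005,1],[0,0,0,-0.001,0,0.01,1],[0,0,0,-0.001,0,0.014,1],[0,0,0,-0.001,0,0.018,1],[0,0,0,-0.001,0,0.02,1],[0,0,0,-0.001,0,0.02,1],[0,0,0,-0.001,0,0.02,1]]'; python3 go.py 0.5025 0.36 0.155
```

```text
time: 19.55
position: [0.5035, 0.3606, 0.1578]
eef_rot: [[-0.974, 0.227, 0.002], [0.227, 0.974, 0.002], [-0.002, 0.002, -1.0]]
contact_force: [-1.8, -1.3, 10.3]
finger_gap: 0.0683
grip_force: 30.0
19.55 [0.5035 0.3606 0.1578] shift [ 0.0044 -0.0041  0.0138] gap 0.06831503152238105 30.003712261095643 [-1.8 -1.3 10.3] [-0.89  0.46  0.23  1.77 -0.12  0.93  0.73]
```

Contact came 40.7 mm above the first seat, so the pot is seated. I'll release it, rise and check.

```bash
python3 -m inch '[[0,0,0,0,0,0,-0.6],[0,0,0,0,0,0,-0.7],[0,0,0,0,0,0,-0.8],[0,0,0,0,0,0,-0.9],[0,0,0,0,0,0,-1],[0,0,0,0,0,0,-1],[0,0,0,0,0,0,-1],[0,0,0,0,0,0,-1]]'
python3 -m inch '[[0,0,0,0,0,-0.03,-1],[0,0,0,0,0,-0.1,-1],[0,0,0,0,0,-0.2,-1],[0,0,0,0,0,-0.3,-1],[0,0,0,0,0,-0.4,-1],[0,0,0,0,0,-0.45,-1],[0,0,0,0,0,-0.45,-1]]'
python3 -m inch '[[0,0,0,0,-0.2,0,-1],[0,0,0,0,-0.4,0,-1],[0,0,0,0,-0.6,0,-1],[0,0,0,0,-0.8,0,-1],[0,0,0,0,-0.9,0,-1],[0,0,0,0,-0.9,0,-1],[0,0,0,0,-0.9,0,-1]]'
python3 - <<'E'
from meas import *
s=arm.get_image("side");t=arm.get_image("top")
for k in (180,190,200): print(rim(t,(123,211),.186,k,win=20))
a=cv2.resize(s["color"][40:150,150:260],None,fx=3.6,fy=3.6);b=cv2.resize(t["color"][160:270,80:190],None,fx=3.6,fy=3.6)
cv2.imwrite("pics/f.png",np.hstack([a,b]))
E
```

```text
time: 20.22
position: [0.5025, 0.36, 0.1557]
eef_rot: [[-0.974, 0.227, -0.0], [0.227, 0.974, -0.0], [0.0, -0.0, -1.0]]
contact_force: [-0.1, 0.9, 0.5]
finger_gap: 0.0877
grip_force: 0.0
time: 20.8
position: [0.5038, 0.3608, 0.2487]
eef_rot: [[-0.974, 0.227, 0.004], [0.227, 0.974, 0.003], [-0.003, 0.004, -1.0]]
contact_force: [0.2, 0.2, 1.1]
finger_gap: 0.0877
grip_force: 0.0
time: 21.38
position: [0.4613, 0.1837, 0.2453]
eef_rot: [[-0.973, 0.229, -0.001], [0.229, 0.973, -0.0], [0.001, -0.0, -1.0]]
contact_force: [0.9, 0.3, 1.0]
finger_gap: 0.0881
grip_force: 0.0
(array([0.5378, 0.3764, 0.012 ]), 15, np.float64(0.00134))
(array([0.5294, 0.3663, 0.0203]), 1, np.float64(0.0))
(array([0.4575, 0.3909, 0.0071]), 9, np.float64(0.00051))
```

View pics/f.png

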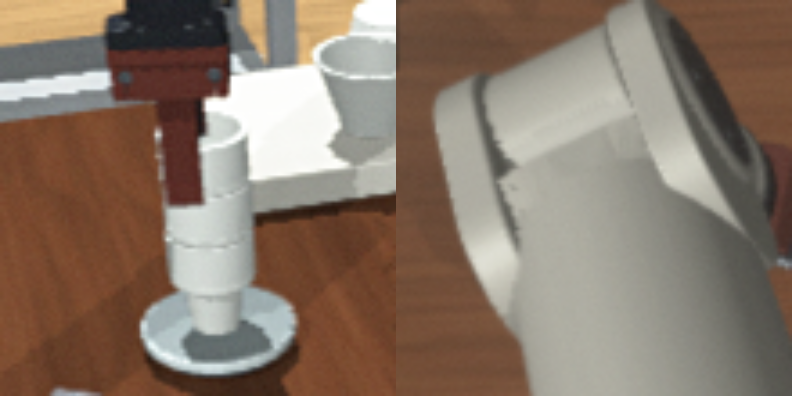

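The picture shows three collars with flush, level seams at about (208,190) and (208,240), upright on the wheel, and the gripper clear of them. I'll let the arm settle and hand in.

```bash
python3 -m inch '[[0,0,0,0,0,0,-1],[0,0,0,0,0,0,-1],[0,0,0,0,0,0,-1],[0,0,0,0,0,0,-1],[0,0,0,0,0,0,-1],[0,0,0,0,0,0,-1]]' && python3 -c "
from rig import arm
print(arm.sign_off())"
```

```text
time: 21.98
position: [0.4617, 0.1848, 0.2458]
eef_rot: [[-0.974, 0.227, -0.0], [0.227, 0.974, -0.0], [0.0, -0.0, -1.0]]
contact_force: [0.1, 0.8, -0.5]
finger_gap: 0.0876
grip_force: 0.0
the job is handed in; nothing more can be done
None
```

All three pots are nested in one upright stack on the wheel, and I handed the job in at about 22 s; the arm hid the top pot from above, so I judged its seating from the side view and the contact height, and sign-off returned no verdict.

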